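Hold the fullest fittings tin over the free drip tray

TASK

Three closed tins of hose fittings on the workshop bench look the same, but one is much fuller than the other two: lift them clear of the bench one at a time to feel their weight, setting each back down upright on the bench (not in a tray) without dropping it. Then take the heaviest tin and hold it up, upright and still, over the middle of the drip tray that has no jug standing in it, with the tin's bottom at least 10 cm above the bench. Finish while still holding it there, and leave the jug, the oil filter and the wrench where they are.

Things in the scene. Friction and masses are not known exactly. Their poses are not given: they have to be found in the camera images.
- tin_1: closed round bare-steel tin, 56 mm diameter, 90 mm tall, straight smooth sides and flat lid, loose, standing upright on the bench among the other two, in any order. Origin: centre of its underside; z up along its axis. The three tins look the same; each weighs between 0.2 and 0.9 kg and the heaviest is at least 0.2 kg heavier than either of the others. Contents do not shift
- tin_2: closed round bare-steel tin, just like tin_1 in looks and size; origin at the centre of its underside
- tin_3: closed round bare-steel tin, just like tin_1 in looks and size; origin at the centre of its underside
- tray_1: square open drip tray of dark sheet steel, 160 x 160 mm, 30 mm high, walls and floor 4 mm, fixed to the bench; one tray stands to the left of the tins and one to the right. Exactly one of the two trays has the jug standing in it. Origin: centre of its underside; x and y along its sides
- tray_2: square open drip tray, just like tray_1; origin at the centre of its underside
- jug: black plastic oil jug, 100 x 65 mm, 151 mm tall with cap and handle, 0.9 kg, loose, standing near the middle of one of the two trays (that tray is taken). Origin: centre of its underside
- filter: white spin-on oil filter, 72 mm diameter, 78 mm tall, loose, standing upright on the bench beyond the tins; a bystander. Origin: centre of its underside
- wrench: steel spanner about 165 mm long lying flat on the bench beyond the tins; a bystander. Origin: at its middle, on the bench

How it is judged:
On the way, in this order (a step that is already met when the one before it is completed fails the run):
1. a first tin is lifted clear of the bench (height (world z) of any of tin_1, tin_2, tin_3 above 0.015 m), for 0.2 s.
2. all three tins stand on the bench again, let go (height (world z) of each of tin_1, tin_2, tin_3 below 0.006 m and angle between each of tin_1, tin_2, tin_3's own z axis and vertical below 0.1 rad and contact force between the fingers and tin_1 below 0.1 N and contact force between the fingers and tin_2 below 0.1 N and contact force between the fingers and tin_3 below 0.1 N), for 0.1 s.
3. a second tin is lifted clear of the bench (height (world z) of any of tin_1, tin_2, tin_3 above 0.015 m), for 0.2 s.
4. all three tins stand on the bench again, let go (all of step 2), for 0.1 s.
At the end, for the whole second after the job is handed in: Fingers hold the heaviest tin (the two left press on the bench with under 6 N each), upright within 0.25 rad, still, underside 90+ mm up, axis within 50 mm of the jug-free tray's centre. The others stand upright on the bench, let go, 90+ mm from both tray centres; the jug stands in its tray (((height (world z) of tin_1 above 0.09 m and angle between tin_1's own z axis and vertical below 0.25 rad and linear speed of tin_1 below 0.03 m/s and contact force between the fingers and tin_1 above 1 N and height (world z) of each of tin_2, tin_3 below 0.006 m and angle between each of tin_2, tin_3's own z axis and vertical below 0.1 rad and contact force between the fingers and tin_2 below 0.1 N and contact force between each of tin_2, tin_3 and anything else below 6 N and horizontal distance between each of tin_2, tin_3 and tray_1 above 0.09 m and horizontal distance between each of tin_2, tin_3 and tray_2 above 0.09 m and contact force between the fingers and tin_3 below 0.1 N) or (height (world z) of tin_2 above 0.09 m and angle between tin_2's own z axis and vertical below 0.25 rad and linear speed of tin_2 below 0.03 m/s and contact force between the fingers and tin_2 above 1 N and height (world z) of each of tin_1, tin_3 below 0.006 m and angle between each of tin_1, tin_3's own z axis and vertical below 0.1 rad and contact force between the fingers and tin_1 below 0.1 N and contact force between each of tin_1, tin_3 and anything else below 6 N and horizontal distance between each of tin_1, tin_3 and tray_1 above 0.09 m and horizontal distance between each of tin_1, tin_3 and tray_2 above 0.09 m and contact force between the fingers and tin_3 below 0.1 N) or (height (world z) of tin_3 above 0.09 m and angle between tin_3's own z axis and vertical below 0.25 rad and linear speed of tin_3 below 0.03 m/s and contact force between the fingers and tin_3 above 1 N and height (world z) of each of tin_1, tin_2 below 0.006 m and angle between each of tin_1, tin_2's own z axis and vertical below 0.1 rad and contact force between the fingers and tin_1 below 0.1 N and contact force between each of tin_1, tin_2 and anything else below 6 N and horizontal distance between each of tin_1, tin_2 and tray_1 above 0.09 m and horizontal distance between each of tin_1, tin_2 and tray_2 above 0.09 m and contact force between the fingers and tin_2 below 0.1 N)) and ((horizontal distance between jug and tray_1 below 0.06 m and horizontal distance between any of tin_1, tin_2, tin_3 and tray_2 below 0.05 m) or (horizontal distance between jug and tray_2 below 0.06 m and horizontal distance between any of tin_1, tin_2, tin_3 and tray_1 below 0.05 m)) and angle between jug's own z axis and vertical below 0.1 rad); the arm keeps its last pose, push and grip.
It fails at once if a tin is let go or dropped in the air ((height (world z) of tin_1 above 0.02 m and contact force between the fingers and tin_1 below 0.05 N) or (height (world z) of tin_2 above 0.02 m and contact force between the fingers and tin_2 below 0.05 N) or (height (world z) of tin_3 above 0.02 m and contact force between the fingers and tin_3 below 0.05 N)).
It fails at once if a tin is tipped over (angle between any of tin_1, tin_2, tin_3's own z axis and vertical above 0.6 rad).
It fails at once if the jug, the filter or the wrench is disturbed (distance of any of jug, filter, wrench from where it was at the start of the episode above 0.025 m).
It also fails if it takes over 72 s, if anything falls off the work surface, if the arm or the gripper's body presses on something with over 40 N, if the wrist force passes 120 N, or if a joint passes its speed limit or range.

ROBOT

A 6-joint arm with a two-finger parallel gripper is mounted at the origin on the work surface. World frame = base frame: x ahead of the robot, y to its left, z up, the work surface at z = 0. Lengths are in m, angles in rad, forces in N, time in s.
With the tool pointing down it reaches from about 0.3 to 0.85 m from the base axis. Payload 4.2 kg.
Tool frame: the origin (TCP) lies between the finger pads; the fingertips stand ctrl.finger_overhang ahead of it and the grasp point (between the pads) lies 2 mm behind it (ctrl.finger_overhang is the distance from the TCP to the fingertips, in m); x points along the fingers, z is the direction in which the jaws open and shut, and the axes are right-handed (so a half turn about x gives the same grasp; the last joint's range is limited). The gripper opens to 91 mm and grips with 3 to 60 N. Pads are 32 mm wide; open, the fingers measure 118 mm over their backs; the gripper's body (76 mm by 178 mm) begins 60 mm behind the grasp point.
Start: joints at [-1.2, 0.32, 1.565, -0, 1.257, -0.02], TCP at [0.219, -0.532, 0.231] pointing down, gripper open.
Joint ranges: [-3.11, 3.11], [-0.84, 2.01], [0.21, 2.61], [-1.34, 4.49], [0.05, 2.63], [-2.56, 2.56]. Speed limits (rad/s): [2.57, 2.57, 3.14, 3.14, 3.14, 3.14].

INTERFACE

Orientations are given as a 3x3 rotation matrix whose columns are the frame's x, y, z axes.
In Python, from bench import ctrl, viewer gives the robot as it stands.
- The arm moves only by the tool step_arm, never from a script. Its argument "deltas" is a list of rows, each an object of numbers: "dx", "dy", "dz": the shift along the world's x, y, z in mm; "wx", "wy", "wz": the turn, a rotation vector about the world's x, y, z in rad; "jaw": the opening, from 0 (shut) to 1 (fully open). In form: [{"dx": .., "dy": .., "dz": .., "wx": .., "wy": .., "wz": .., "jaw": ..}, ...]. A call has 1 to 5 rows; each row is the pose to reach, as a shift and turn from the pose measured when the call began; what a row does not reach only later rows make up. A row lasts 1/8 s, in which the tool goes at most 62.5 mm and 10.7 degrees, less where a joint would pass 70% of its speed; a pose out of reach is approached as far as the arm can. A call with a gripper value outside its range is refused whole. The fingers move at their own pace and stop on an object; "force" is the grip in N (left out, the last holds). Time passes only in rows, so rows that repeat a pose let the fingers close. It gives the time, the measured TCP pose, the force and the opening at its end, in the units of the state.
- ctrl.state(): the state, without advancing time (a new reading comes with each control period).
- viewer.snapshot(name): name is "scene" or "top"; returns a dict with "pixels" (420x560x3 uint8, red, green, blue), "fx", "fy", "cx", "cy" (pixels), "R" (3x3) and "t" (3): a world point X has camera coordinates R X + t. Camera axes: x right, y down, z forward; pixel columns grow to the right and rows downward; lengths in m; the calibration is good to about 2 mm. A picture is of the moment at which its call begins. There is no depth.
- ctrl.sign_off(): hands the job in, once; it reports no verdict.
Trained networks look in a picture, given as the dict that the camera call returned (one of the last four; its "shot" number tells which), for a name from the list of things; names that differ only in an ending like _2 or _b are one class to them, and where a whole thing is asked for, a point or a joint stands for the part that bears it (a point fixed in the world has none). Each returns a list of dicts, best first, with "p" (0 to 1); they miss things now and then, are a little off and sometimes report something else, mostly with a low value. They report only what shows in the picture. A call takes as long as a camera call.
- viewer.find_in(picture, name): "box" ([left, top, width, height] as shares, 0 to 1, of the picture: columns of its width, rows of its height, round what is visible of it).
- viewer.tip_of(picture, name): "point" ([column, row] as shares, 0 to 1, of the picture: columns of its width, rows of its height: a listed point, or the origin of a listed thing).
The state is a dict: "time_s": time; "joint_positions": joint angles; "joint_velocities": joint speeds; "tau": joint torques, N m; "position": TCP position; "eef_rot": TCP orientation; "force": force on the tool from outside, world axes, zero at the start; "torque": the same for the moment, N m; "finger_gap": opening from 0.0 (shut) to 1.0 (fully open).
Only numpy, scipy, OpenCV 4.12 (cv2) and the standard library are available. Lean on these libraries where they do the work, as an engineer would, in place of code of your own. Each camera call takes 0.05 s, during which the arm holds its last target. There are 200 camera calls.

## Working session

There is one attempt and no reset: what is moved stays moved. The work goes in short steps, Python scripts to look and compute and a tool call to move; the robot and the scene stay as the last step left them, time stands still between calls to the robot, and variables do not carry over. Pictures are saved under pics/ and viewed, about 8 in all and at most 12, crops included, and the job is handed in when it is done.

Besides the shell and the picture viewer there is one more tool, called after "Request:" by a JSON object that holds its "api" and its "payload", one argument or row to a line. step_arm: Moves the arm, as the interface text tells. Its arguments: {"type":"object","properties":{"deltas":{"type":"array","items":{"type":"object","properties":{"dx":{"type":"number"},"dy":{"type":"number"},"dz":{"type":"number"},"wx":{"type":"number"},"wy":{"type":"number"},"wz":{"type":"number"},"jaw":{"type":"number"}}}},"force":{"type":"number"}},"required":["deltas"]}

```bash
mkdir -p pics; cat > h.py <<'E'
import numpy as np, cv2
from bench import ctrl, viewer
def snap(n, f=None):
    s=viewer.snapshot(n)
    if f: cv2.imwrite('pics/'+f, np.ascontiguousarray(s['pixels'][...,::-1]))
    return s
def ray(s,u,v,z):
    R=np.array(s['R']);t=np.array(s['t']); c=-R.T@t
    d=R.T@np.array([(u-s['cx'])/s['fx'],(v-s['cy'])/s['fy'],1]); return c+d*(z-c[2])/d[2]
def proj(s,X):
    p=np.array(s['R'])@np.array(X)+np.array(s['t']); return s['fx']*p[0]/p[2]+s['cx'], s['fy']*p[1]/p[2]+s['cy']
E
python3 - <<'E'
from h import *
np.set_printoptions(precision=4,suppress=True)
st=ctrl.state(); print(st['position'],st['eef_rot'],st['force'],st['finger_gap'],ctrl.finger_overhang)
for n in ['top','scene']:
    s=snap(n,n+'0.png'); print(n,-np.array(s['R']).T@np.array(s['t']))
    for k in ['tin_1','tray_1','jug','filter','wrench']:
        for d in viewer.tip_of(s,k)[:4]:
            u,v=d['point'][0]*560,d['point'][1]*420
            print(k,round(d['p'],2),round(u),round(v),ray(s,u,v,0)[:2])
E
```

```text
[ 0.2189 -0.5312  0.2301] [[-0.0006  0.9246  0.3809]
 [ 0.0017  0.3809 -0.9246]
 [-1.      0.0001 -0.0018]] [-0.3347  0.3194 -0.4495] 0.9968546252381157 0.017
top [ 0.5502 -0.0112  0.9363]
tin_1 0.87 270 250 [0.5038 0.0067]
tin_1 0.82 335 270 [ 0.4644 -0.128 ]
tin_1 0.49 312 126 [ 0.7671 -0.0811]
tray_1 0.77 135 216 [0.5726 0.2901]
jug 0.76 427 249 [ 0.5088 -0.3214]
filter 0.64 210 133 [0.7499 0.1349]
wrench 0.97 311 128 [ 0.7628 -0.0777]
wrench 0.53 332 269 [ 0.4653 -0.1227]
scene [1.2214 0.1056 0.7083]
tin_1 0.97 241 174 [ 0.4755 -0.1196]
tin_1 0.8 287 187 [ 0.5039 -0.0061]
tin_1 0.73 339 178 [0.4555 0.1066]
tray_1 0.86 421 224 [0.5683 0.2872]
tray_1 0.79 154 173 [ 0.5046 -0.3228]
jug 0.87 153 175 [ 0.5127 -0.3232]
filter 0.81 344 287 [0.7497 0.139 ]
filter 0.72 290 189 [0.5077 0.0014]
filter 0.69 153 172 [ 0.5007 -0.3277]
wrench 0.73 228 275 [ 0.7568 -0.0801]
wrench 0.34 339 177 [0.452 0.107]
```

View pics/top0.png

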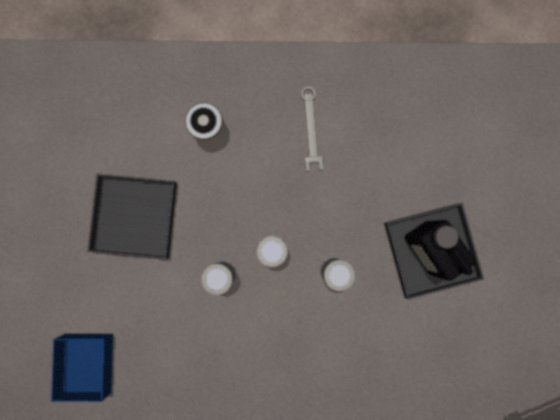

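View pics/scene0.png

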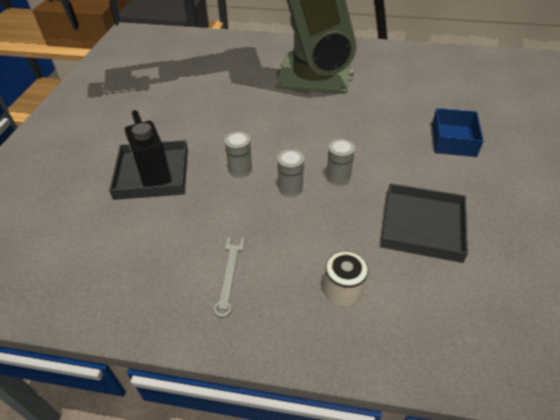

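The top view shows tin lids at about (217,279), (272,251) and (339,275). The left tray, at (133,217), is empty, and the jug is in the right tray at (437,250). The scene view agrees. Next I refine the lid centres.

```bash
python3 - <<'E'
from h import *
np.set_printoptions(precision=4,suppress=True)
s=snap('top'); g=cv2.cvtColor(s['pixels'],cv2.COLOR_RGB2GRAY)
_,b=cv2.threshold(g,170,255,0)
n,_,stt,c=cv2.connectedComponentsWithStats(b)
for i in range(1,n):
    if stt[i][4]>150:
        u,v=c[i]; w=stt[i][2]
        print(c[i],stt[i],ray(s,u,v,.09)[:2], 'diam',np.linalg.norm(ray(s,u-w/2,v,.09)-ray(s,u+w/2,v,.09)))
# empty tray corners, rim z=.03
dk=cv2.inRange(g,0,62); n,_,stt,c=cv2.connectedComponentsWithStats(cv2.morphologyEx(dk,cv2.MORPH_CLOSE,np.ones((5,5))))
P=[ray(s,u,v,.03)[:2] for u,v in [(97,175),(177,181),(169,259),(89,251)]]
print(np.array(P),np.mean(P,0),[np.linalg.norm(P[i]-P[i-1]) for i in range(4)])
E
```

```text
[204.0938 122.2188] [187 105  33  32 160] [0.7515 0.1333] diam 0.06323599555423984
[271.6507 251.0423] [261 241  22  21 355] [0.5067 0.0018] diam 0.04145918445269759
[339.0326 275.2641] [329 265  21  21 337] [ 0.4622 -0.1251] diam 0.03946064905252278
[216.3442 278.7418] [207 269  20  21 337] [0.4542 0.1053] diam 0.03754572599319872
[[0.6553 0.3599]
 [0.6442 0.1966]
 [0.4862 0.2095]
 [0.5011 0.3712]] [0.5717 0.2843] [np.float64(0.15463116454032247), np.float64(0.16360369785575005), np.float64(0.15854062168181363), np.float64(0.16238314297683965)]
```

Request:
{"api": "step_arm", "payload": {
  "deltas": [
    {"dx": 36, "dy": 60, "wz": 0.16, "jaw": 1},
    {"dx": 72, "dy": 120, "wz": 0.32, "jaw": 1},
    {"dx": 108, "dy": 180, "wz": 0.48, "jaw": 1},
    {"dx": 140, "dy": 234, "wz": 0.64, "jaw": 1},
    {"dx": 170, "dy": 285, "wz": 0.8, "jaw": 1}
  ],
  "force": 25
}}

```text
invalid input at $.deltas[0]: expected keys dx, dy, dz, wx, wy, wz, jaw
```

Request:
{"api": "step_arm", "payload": {
  "deltas": [
    {"dx": 32, "dy": 53, "dz": 0, "wx": 0, "wy": 0, "wz": 0.16, "jaw": 1},
    {"dx": 64, "dy": 106, "dz": 0, "wx": 0, "wy": 0, "wz": 0.32, "jaw": 1},
    {"dx": 96, "dy": 159, "dz": 0, "wx": 0, "wy": 0, "wz": 0.48, "jaw": 1},
    {"dx": 128, "dy": 212, "dz": 0, "wx": 0, "wy": 0, "wz": 0.64, "jaw": 1},
    {"dx": 160, "dy": 265, "dz": 0, "wx": 0, "wy": 0, "wz": 0.8, "jaw": 1}
  ],
  "force": 25
}}

```text
time_s: 1.27
position: [0.3798, -0.265, 0.2313]
eef_rot: [[0.001, 0.366, 0.93], [-0.001, 0.93, -0.366], [-1.0, -0.0, 0.001]]
force: [1.5, -1.7, -0.4]
finger_gap: 1.0
```

Request:
{"api": "step_arm", "payload": {
  "deltas": [
    {"dx": 27, "dy": 47, "dz": -23, "wx": 0, "wy": 0, "wz": 0.04, "jaw": 1},
    {"dx": 54, "dy": 94, "dz": -46, "wx": 0, "wy": 0, "wz": 0.08, "jaw": 1},
    {"dx": 82, "dy": 140, "dz": -70, "wx": 0, "wy": 0, "wz": 0.11, "jaw": 1},
    {"dx": 82, "dy": 140, "dz": -70, "wx": 0, "wy": 0, "wz": 0.11, "jaw": 1}
  ]
}}

```text
time_s: 1.78
position: [0.4621, -0.1221, 0.1598]
eef_rot: [[-0.002, 0.257, 0.966], [0.001, 0.966, -0.257], [-1.0, 0.0, -0.002]]
force: [-0.7, 0.1, -0.5]
finger_gap: 1.001
```

```bash
python3 - <<'E'
from h import *
s=snap('scene','s1.png'); st=ctrl.state(); print(st['position'],st['force'])
x,y,z=st['position']; print(proj(s,(x,y,.09)),proj(s,(.462,-.125,.09)))
p=s['pixels'][60:240,170:370,::-1]; cv2.imwrite('pics/s1c.png',cv2.resize(p,None,fx=4,fy=3.3,interpolation=cv2.INTER_CUBIC)[:600])
E
```

```text
[ 0.46191764 -0.12378144  0.16068879] [-0.92810962 -0.12646928  0.25474627]
(np.float64(237.56925877440037), np.float64(139.5206881052654)) (np.float64(237.02577344300704), np.float64(139.49190429805697))
```

View pics/s1c.png

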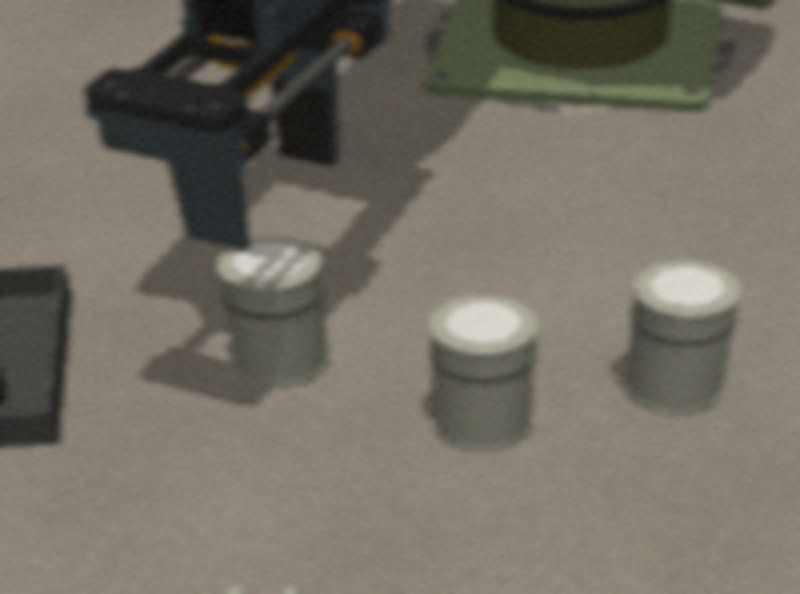

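The crop shows the right-hand tin's lid centre at full-image (237,140). The prediction was (237,139.5), and the open fingers straddle it along x. I'll descend and grip.

Request:
{"api": "step_arm", "payload": {
  "deltas": [
    {"dx": 0, "dy": -1, "dz": -35, "wx": 0, "wy": 0, "wz": 0, "jaw": 1},
    {"dx": 0, "dy": -1, "dz": -70, "wx": 0, "wy": 0, "wz": 0, "jaw": 1},
    {"dx": 0, "dy": -1, "dz": -105, "wx": 0, "wy": 0, "wz": 0, "jaw": 1},
    {"dx": 0, "dy": -1, "dz": -105, "wx": 0, "wy": 0, "wz": 0, "jaw": 1}
  ]
}}

```text
time_s: 2.33
position: [0.4601, -0.1257, 0.0546]
eef_rot: [[-0.005, 0.261, 0.965], [0.001, 0.965, -0.261], [-1.0, -0.001, -0.005]]
force: [-0.3, 0.5, 0.6]
finger_gap: 0.999
```

Request:
{"api": "step_arm", "payload": {
  "deltas": [
    {"dx": 0, "dy": 0, "dz": 0, "wx": 0, "wy": 0, "wz": 0, "jaw": 0.4},
    {"dx": 0, "dy": 0, "dz": 0, "wx": 0, "wy": 0, "wz": 0, "jaw": 0.4},
    {"dx": 0, "dy": 0, "dz": 0, "wx": 0, "wy": 0, "wz": 0, "jaw": 0.4},
    {"dx": 0, "dy": 0, "dz": 0, "wx": 0, "wy": 0, "wz": 0, "jaw": 0.4},
    {"dx": 0, "dy": 0, "dz": 0, "wx": 0, "wy": 0, "wz": 0, "jaw": 0.4}
  ],
  "force": 30
}}

```text
time_s: 2.95
position: [0.4605, -0.1258, 0.0553]
eef_rot: [[-0.004, 0.26, 0.965], [0.0, 0.965, -0.26], [-1.0, -0.001, -0.004]]
force: [-1.8, -0.2, 5.7]
finger_gap: 0.61
```

Request:
{"api": "step_arm", "payload": {
  "deltas": [
    {"dx": 0, "dy": 0, "dz": 15, "wx": 0, "wy": 0, "wz": 0, "jaw": 0.4},
    {"dx": 0, "dy": 0, "dz": 40, "wx": 0, "wy": 0, "wz": 0, "jaw": 0.4},
    {"dx": 0, "dy": 0, "dz": 40, "wx": 0, "wy": 0, "wz": 0, "jaw": 0.4},
    {"dx": 0, "dy": 0, "dz": 40, "wx": 0, "wy": 0, "wz": 0, "jaw": 0.4},
    {"dx": 0, "dy": 0, "dz": 40, "wx": 0, "wy": 0, "wz": 0, "jaw": 0.4}
  ]
}}

```text
time_s: 3.58
position: [0.4596, -0.1255, 0.0941]
eef_rot: [[-0.006, 0.26, 0.966], [0.001, 0.966, -0.26], [-1.0, -0.001, -0.006]]
force: [0.0, 0.0, -2.9]
finger_gap: 0.612
```

```bash
cat > w.py <<'E'
from h import *
f=[];q=[]
for i in range(8):
    s=snap('scene'); st=ctrl.state(); f.append(st['force']); q.append(st['tau'])
f=np.array(f); print('F',f.mean(0).round(2),f.std(0).round(2),'tau',np.mean(q,0).round(2),st['time_s'],st['position'],st['finger_gap'])
E
python3 w.py
```

```text
F [-0.25  0.22 -2.52] [0.42 0.64 0.4 ] tau [  0.   -36.42 -18.62   0.06   0.07  -0.  ] 3.975 [ 0.4604363  -0.1257531   0.09514553] 0.6095396492109684
```

Tin R weighs about 0.26 kg. I'll set it down.

Request:
{"api": "step_arm", "payload": {
  "deltas": [
    {"dx": 0, "dy": 0, "dz": -15, "wx": 0, "wy": 0, "wz": 0, "jaw": 0.4},
    {"dx": 0, "dy": 0, "dz": -30, "wx": 0, "wy": 0, "wz": 0, "jaw": 0.4},
    {"dx": 0, "dy": 0, "dz": -37, "wx": 0, "wy": 0, "wz": 0, "jaw": 0.4},
    {"dx": 0, "dy": 0, "dz": -40, "wx": 0, "wy": 0, "wz": 0, "jaw": 0.4},
    {"dx": 0, "dy": 0, "dz": -40, "wx": 0, "wy": 0, "wz": 0, "jaw": 0.4}
  ]
}}

```text
time_s: 4.6
position: [0.4609, -0.1259, 0.0555]
eef_rot: [[-0.003, 0.26, 0.965], [-0.0, 0.965, -0.26], [-1.0, -0.001, -0.003]]
force: [0.8, 0.3, -2.1]
finger_gap: 0.612
```

Request:
{"api": "step_arm", "payload": {
  "deltas": [
    {"dx": 0, "dy": 0, "dz": -1.5, "wx": 0, "wy": 0, "wz": 0, "jaw": 0.4},
    {"dx": 0, "dy": 0, "dz": -1.5, "wx": 0, "wy": 0, "wz": 0, "jaw": 0.4}
  ]
}}

```text
time_s: 4.85
position: [0.461, -0.1259, 0.0552]
eef_rot: [[-0.002, 0.26, 0.965], [-0.0, 0.965, -0.26], [-1.0, -0.001, -0.002]]
force: [-2.9, 0.2, 5.8]
finger_gap: 0.613
```

Request:
{"api": "step_arm", "payload": {
  "deltas": [
    {"dx": 0, "dy": 0, "dz": 0, "wx": 0, "wy": 0, "wz": 0, "jaw": 1},
    {"dx": 0, "dy": 0, "dz": 0, "wx": 0, "wy": 0, "wz": 0, "jaw": 1},
    {"dx": 0, "dy": 0, "dz": 0, "wx": 0, "wy": 0, "wz": 0, "jaw": 1},
    {"dx": 0, "dy": 0, "dz": 0, "wx": 0, "wy": 0, "wz": 0, "jaw": 1}
  ]
}}

```text
time_s: 5.35
position: [0.4611, -0.1259, 0.0551]
eef_rot: [[-0.002, 0.26, 0.965], [-0.0, 0.965, -0.26], [-1.0, -0.001, -0.002]]
force: [-0.4, -1.3, -1.6]
finger_gap: 0.994
```

Request:
{"api": "step_arm", "payload": {
  "deltas": [
    {"dx": 0, "dy": 0, "dz": 35, "wx": 0, "wy": 0, "wz": 0, "jaw": 1},
    {"dx": 0, "dy": 0, "dz": 70, "wx": 0, "wy": 0, "wz": 0, "jaw": 1},
    {"dx": 0, "dy": 0, "dz": 105, "wx": 0, "wy": 0, "wz": 0, "jaw": 1},
    {"dx": 0, "dy": 0, "dz": 105, "wx": 0, "wy": 0, "wz": 0, "jaw": 1}
  ]
}}

```text
time_s: 5.85
position: [0.4628, -0.1265, 0.1626]
eef_rot: [[0.004, 0.26, 0.965], [-0.002, 0.965, -0.26], [-1.0, -0.001, 0.004]]
force: [0.1, 0.1, 0.0]
finger_gap: 1.003
```

```bash
python3 w.py
```

```text
F [ 0.12 -0.04  0.01] [0.49 0.16 0.59] tau [  0.   -34.13 -20.82   0.06   0.04   0.  ] 6.25 [ 0.46066772 -0.12583363  0.1592686 ] 0.9976361935566747
```

Request:
{"api": "step_arm", "payload": {
  "deltas": [
    {"dx": 15, "dy": 42, "dz": 0, "wx": 0, "wy": 0, "wz": 0.09, "jaw": 1},
    {"dx": 30, "dy": 84, "dz": 0, "wx": 0, "wy": 0, "wz": 0.18, "jaw": 1},
    {"dx": 45, "dy": 127, "dz": 0, "wx": 0, "wy": 0, "wz": 0.265, "jaw": 1},
    {"dx": 45, "dy": 127, "dz": 0, "wx": 0, "wy": 0, "wz": 0.265, "jaw": 1}
  ]
}}

```text
time_s: 6.75
position: [0.5063, 0.0034, 0.1588]
eef_rot: [[-0.004, -0.006, 1.0], [-0.0, 1.0, 0.006], [-1.0, -0.0, -0.004]]
force: [0.0, -0.5, 0.4]
finger_gap: 1.0
```

```bash
python3 - <<'E'
from h import *
s=snap('scene','s2.png'); st=ctrl.state(); print(st['position'])
print(proj(s,(.506,.001,.09)),proj(s,(.4607,-.1258,.09)))
p=s['pixels'][60:240,170:370,::-1]; cv2.imwrite('pics/s2c.png',cv2.resize(p,None,fx=4,fy=3.3,interpolation=cv2.INTER_CUBIC)[:600])
E
```

```text
[0.50565366 0.00210389 0.15872147]
(np.float64(290.22909425193717), np.float64(157.96607902175245)) (np.float64(236.80973252053911), np.float64(139.0958398016268))
```

View pics/s2c.png

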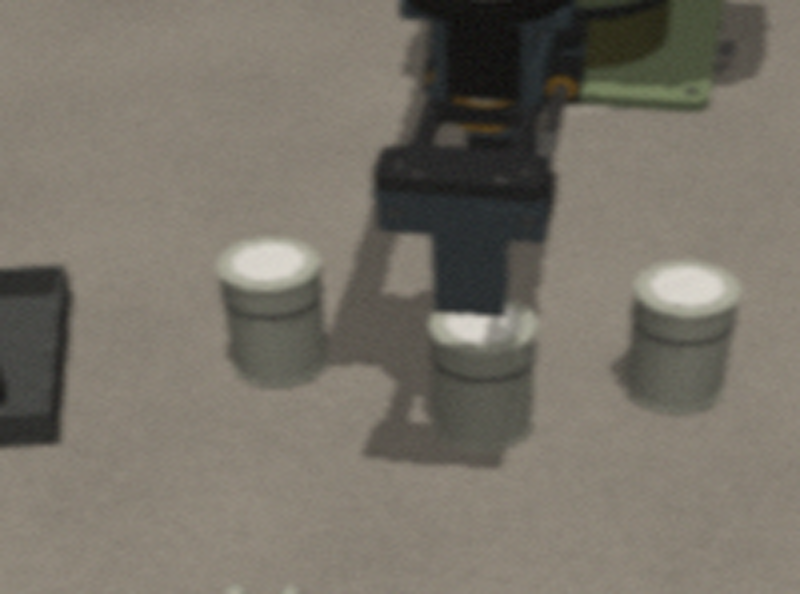

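Tin R stands upright where it was. The centre tin's lid is at crop (483,325), which is full-image (290.7,158.5) against a predicted (290.2,158), and the gripper is above it.

Request:
{"api": "step_arm", "payload": {
  "deltas": [
    {"dx": 1, "dy": 0, "dz": -35, "wx": 0, "wy": 0, "wz": 0, "jaw": 1},
    {"dx": 1, "dy": 0, "dz": -70, "wx": 0, "wy": 0, "wz": 0, "jaw": 1},
    {"dx": 1, "dy": 0, "dz": -104, "wx": 0, "wy": 0, "wz": 0, "jaw": 1},
    {"dx": 1, "dy": 0, "dz": -104, "wx": 0, "wy": 0, "wz": 0, "jaw": 1}
  ]
}}

```text
time_s: 7.3
position: [0.5042, 0.0011, 0.0526]
eef_rot: [[-0.012, -0.002, 1.0], [-0.001, 1.0, 0.002], [-1.0, -0.001, -0.012]]
force: [0.5, 0.2, 1.2]
finger_gap: 1.001
```

Request:
{"api": "step_arm", "payload": {
  "deltas": [
    {"dx": 0, "dy": 0, "dz": 0, "wx": 0, "wy": 0, "wz": 0, "jaw": 0.4},
    {"dx": 0, "dy": 0, "dz": 0, "wx": 0, "wy": 0, "wz": 0, "jaw": 0.4},
    {"dx": 0, "dy": 0, "dz": 0, "wx": 0, "wy": 0, "wz": 0, "jaw": 0.4},
    {"dx": 0, "dy": 0, "dz": 0, "wx": 0, "wy": 0, "wz": 0, "jaw": 0.4},
    {"dx": 0, "dy": 0, "dz": 0, "wx": 0, "wy": 0, "wz": 0, "jaw": 0.4}
  ]
}}

```text
time_s: 7.92
position: [0.5049, 0.001, 0.0534]
eef_rot: [[-0.01, -0.002, 1.0], [-0.001, 1.0, 0.002], [-1.0, -0.001, -0.01]]
force: [0.3, 0.5, 5.6]
finger_gap: 0.612
```

Request:
{"api": "step_arm", "payload": {
  "deltas": [
    {"dx": 0, "dy": 0, "dz": 15, "wx": 0, "wy": 0, "wz": 0, "jaw": 0.4},
    {"dx": 0, "dy": 0, "dz": 40, "wx": 0, "wy": 0, "wz": 0, "jaw": 0.4},
    {"dx": 0, "dy": 0, "dz": 40, "wx": 0, "wy": 0, "wz": 0, "jaw": 0.4},
    {"dx": 0, "dy": 0, "dz": 40, "wx": 0, "wy": 0, "wz": 0, "jaw": 0.4},
    {"dx": 0, "dy": 0, "dz": 40, "wx": 0, "wy": 0, "wz": 0, "jaw": 0.4}
  ]
}}

```text
time_s: 8.55
position: [0.5038, 0.0011, 0.0922]
eef_rot: [[-0.013, -0.002, 1.0], [-0.001, 1.0, 0.002], [-1.0, -0.001, -0.013]]
force: [0.3, 0.1, -7.1]
finger_gap: 0.608
```

```bash
python3 w.py
```

```text
F [-0.13  0.07 -7.32] [0.41 0.62 0.51] tau [  0.   -41.54 -20.39   0.06   0.12  -0.  ] 8.95 [0.50480164 0.00105927 0.09322428] 0.6115474206795356
```

The centre tin weighs about 0.75 kg. I'll set it down and weigh the third one too.

Request:
{"api": "step_arm", "payload": {
  "deltas": [
    {"dx": 0, "dy": 0, "dz": -15, "wx": 0, "wy": 0, "wz": 0, "jaw": 0.4},
    {"dx": 0, "dy": 0, "dz": -30, "wx": 0, "wy": 0, "wz": 0, "jaw": 0.4},
    {"dx": 0, "dy": 0, "dz": -36, "wx": 0, "wy": 0, "wz": 0, "jaw": 0.4},
    {"dx": 0, "dy": 0, "dz": -39, "wx": 0, "wy": 0, "wz": 0, "jaw": 0.4},
    {"dx": 0, "dy": 0, "dz": -40, "wx": 0, "wy": 0, "wz": 0, "jaw": 0.4}
  ]
}}

```text
time_s: 9.57
position: [0.5047, 0.0011, 0.0534]
eef_rot: [[-0.011, -0.002, 1.0], [-0.001, 1.0, 0.002], [-1.0, -0.001, -0.011]]
force: [-3.1, -0.4, -0.7]
finger_gap: 0.61
```

Only partly resting, so I'll go 1 mm more before opening.

Request:
{"api": "step_arm", "payload": {
  "deltas": [
    {"dx": 0, "dy": 0, "dz": -1, "wx": 0, "wy": 0, "wz": 0, "jaw": 0.4},
    {"dx": 0, "dy": 0, "dz": -1, "wx": 0, "wy": 0, "wz": 0, "jaw": 0.4}
  ]
}}

```text
time_s: 9.82
position: [0.5047, 0.0011, 0.0534]
eef_rot: [[-0.01, -0.002, 1.0], [-0.001, 1.0, 0.002], [-1.0, -0.001, -0.01]]
force: [-4.8, 1.0, 4.0]
finger_gap: 0.614
```

Request:
{"api": "step_arm", "payload": {
  "deltas": [
    {"dx": 0, "dy": 0, "dz": 0, "wx": 0, "wy": 0, "wz": 0, "jaw": 1},
    {"dx": 0, "dy": 0, "dz": 0, "wx": 0, "wy": 0, "wz": 0, "jaw": 1},
    {"dx": 0, "dy": 0, "dz": 0, "wx": 0, "wy": 0, "wz": 0, "jaw": 1},
    {"dx": 0, "dy": 0, "dz": 0, "wx": 0, "wy": 0, "wz": 0, "jaw": 1}
  ]
}}

```text
time_s: 10.32
position: [0.505, 0.001, 0.0534]
eef_rot: [[-0.009, -0.002, 1.0], [-0.001, 1.0, 0.002], [-1.0, -0.001, -0.009]]
force: [-0.2, 1.1, 1.0]
finger_gap: 0.995
```

Request:
{"api": "step_arm", "payload": {
  "deltas": [
    {"dx": 0, "dy": 0, "dz": 35, "wx": 0, "wy": 0, "wz": 0, "jaw": 1},
    {"dx": 0, "dy": 0, "dz": 70, "wx": 0, "wy": 0, "wz": 0, "jaw": 1},
    {"dx": 0, "dy": 0, "dz": 105, "wx": 0, "wy": 0, "wz": 0, "jaw": 1},
    {"dx": 0, "dy": 0, "dz": 105, "wx": 0, "wy": 0, "wz": 0, "jaw": 1}
  ]
}}

```text
time_s: 10.82
position: [0.5069, 0.001, 0.161]
eef_rot: [[-0.003, -0.002, 1.0], [-0.002, 1.0, 0.002], [-1.0, -0.002, -0.003]]
force: [-0.8, 0.8, -0.2]
finger_gap: 1.0
```

Request:
{"api": "step_arm", "payload": {
  "deltas": [
    {"dx": -17, "dy": 35, "dz": 0, "wx": 0, "wy": 0, "wz": 0.08, "jaw": 1},
    {"dx": -34, "dy": 70, "dz": 0, "wx": 0, "wy": 0, "wz": 0.15, "jaw": 1},
    {"dx": -52, "dy": 105, "dz": 0, "wx": 0, "wy": 0, "wz": 0.23, "jaw": 1},
    {"dx": -52, "dy": 105, "dz": 0, "wx": 0, "wy": 0, "wz": 0.23, "jaw": 1}
  ]
}}

```text
time_s: 11.32
position: [0.4532, 0.1074, 0.1599]
eef_rot: [[-0.005, -0.233, 0.972], [-0.002, 0.972, 0.233], [-1.0, -0.001, -0.005]]
force: [-0.3, 0.4, 0.1]
finger_gap: 0.999
```

```bash
python3 - <<'E'
from h import *
s=snap('scene','s3.png'); st=ctrl.state(); print(st['position'])
print(proj(s,(.4545,.1055,.09)),proj(s,(.505,.001,.09)))
p=s['pixels'][60:240,170:370,::-1]; cv2.imwrite('pics/s3c.png',cv2.resize(p,None,fx=4,fy=3.3,interpolation=cv2.INTER_CUBIC)[:600])
E
```

```text
[0.45408556 0.10649262 0.16010524]
(np.float64(341.5978937014869), np.float64(147.38647335408285)) (np.float64(290.3000455600252), np.float64(157.66080675461387))
```

View pics/s3c.png

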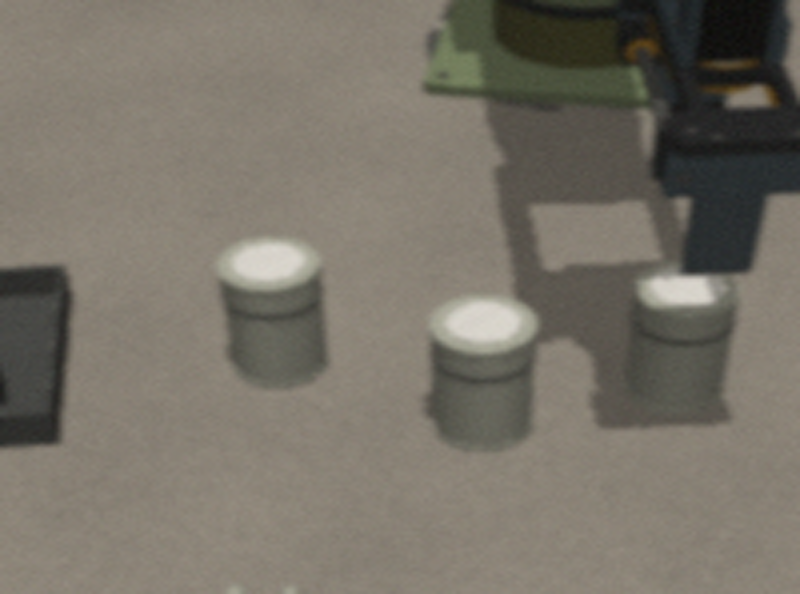

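The first two tins stand upright. Tin L's lid is at crop (686,288), which is full-image (341.5,147.3) and matches the prediction. The gripper is above it, so I'll descend and weigh.

Request:
{"api": "step_arm", "payload": {
  "deltas": [
    {"dx": 1, "dy": -1, "dz": -35, "wx": 0, "wy": 0, "wz": 0, "jaw": 1},
    {"dx": 1, "dy": -1, "dz": -70, "wx": 0, "wy": 0, "wz": 0, "jaw": 1},
    {"dx": 1, "dy": -1, "dz": -104, "wx": 0, "wy": 0, "wz": 0, "jaw": 1},
    {"dx": 1, "dy": -1, "dz": -104, "wx": 0, "wy": 0, "wz": 0, "jaw": 1}
  ]
}}

```text
time_s: 11.88
position: [0.4535, 0.1042, 0.0538]
eef_rot: [[-0.01, -0.23, 0.973], [-0.004, 0.973, 0.23], [-1.0, -0.002, -0.011]]
force: [-0.2, 0.1, 0.0]
finger_gap: 1.001
```

Request:
{"api": "step_arm", "payload": {
  "deltas": [
    {"dx": 0, "dy": 0, "dz": 0, "wx": 0, "wy": 0, "wz": 0, "jaw": 0.4},
    {"dx": 0, "dy": 0, "dz": 0, "wx": 0, "wy": 0, "wz": 0, "jaw": 0.4},
    {"dx": 0, "dy": 0, "dz": 0, "wx": 0, "wy": 0, "wz": 0, "jaw": 0.4},
    {"dx": 0, "dy": 0, "dz": 0, "wx": 0, "wy": 0, "wz": 0, "jaw": 0.4},
    {"dx": 0, "dy": 0, "dz": 0, "wx": 0, "wy": 0, "wz": 0, "jaw": 0.4}
  ]
}}

```text
time_s: 12.5
position: [0.4533, 0.1042, 0.0544]
eef_rot: [[-0.01, -0.231, 0.973], [-0.005, 0.973, 0.231], [-1.0, -0.002, -0.011]]
force: [-2.2, 0.1, 5.9]
finger_gap: 0.611
```

Request:
{"api": "step_arm", "payload": {
  "deltas": [
    {"dx": 0, "dy": 0, "dz": 15, "wx": 0, "wy": 0, "wz": 0, "jaw": 0.4},
    {"dx": 0, "dy": 0, "dz": 40, "wx": 0, "wy": 0, "wz": 0, "jaw": 0.4},
    {"dx": 0, "dy": 0, "dz": 40, "wx": 0, "wy": 0, "wz": 0, "jaw": 0.4},
    {"dx": 0, "dy": 0, "dz": 40, "wx": 0, "wy": 0, "wz": 0, "jaw": 0.4},
    {"dx": 0, "dy": 0, "dz": 40, "wx": 0, "wy": 0, "wz": 0, "jaw": 0.4}
  ]
}}

```text
time_s: 13.12
position: [0.4524, 0.104, 0.0933]
eef_rot: [[-0.012, -0.231, 0.973], [-0.005, 0.973, 0.231], [-1.0, -0.002, -0.013]]
force: [-1.3, 0.7, -4.5]
finger_gap: 0.609
```

```bash
python3 w.py
```

```text
F [-0.07  0.04 -4.25] [0.6  0.34 0.5 ] tau [  0.   -36.29 -18.89   0.05   0.11  -0.  ] 13.525 [0.45331655 0.10415368 0.09433625] 0.6092967886685489
```

Tin L weighs about 0.43 kg, so the centre tin is heaviest (0.75 against 0.43 and 0.26 kg). I'll set L down.

Request:
{"api": "step_arm", "payload": {
  "deltas": [
    {"dx": 0, "dy": 0, "dz": -15, "wx": 0, "wy": 0, "wz": 0, "jaw": 0.4},
    {"dx": 0, "dy": 0, "dz": -30, "wx": 0, "wy": 0, "wz": 0, "jaw": 0.4},
    {"dx": 0, "dy": 0, "dz": -36, "wx": 0, "wy": 0, "wz": 0, "jaw": 0.4},
    {"dx": 0, "dy": 0, "dz": -40, "wx": 0, "wy": 0, "wz": 0, "jaw": 0.4},
    {"dx": 0, "dy": 0, "dz": -41, "wx": 0, "wy": 0, "wz": 0, "jaw": 0.4}
  ]
}}

```text
time_s: 14.15
position: [0.4534, 0.1042, 0.0544]
eef_rot: [[-0.01, -0.231, 0.973], [-0.004, 0.973, 0.231], [-1.0, -0.002, -0.011]]
force: [-3.9, -0.9, 9.6]
finger_gap: 0.608
```

Request:
{"api": "step_arm", "payload": {
  "deltas": [
    {"dx": 0, "dy": 0, "dz": -0.5, "wx": 0, "wy": 0, "wz": 0, "jaw": 0.4},
    {"dx": 0, "dy": 0, "dz": -0.5, "wx": 0, "wy": 0, "wz": 0, "jaw": 0.4}
  ]
}}

```text
time_s: 14.4
position: [0.454, 0.1043, 0.0544]
eef_rot: [[-0.009, -0.231, 0.973], [-0.004, 0.973, 0.231], [-1.0, -0.002, -0.009]]
force: [-1.0, -0.3, 1.1]
finger_gap: 0.613
```

Request:
{"api": "step_arm", "payload": {
  "deltas": [
    {"dx": 0, "dy": 0, "dz": 0, "wx": 0, "wy": 0, "wz": 0, "jaw": 1},
    {"dx": 0, "dy": 0, "dz": 0, "wx": 0, "wy": 0, "wz": 0, "jaw": 1},
    {"dx": 0, "dy": 0, "dz": 0, "wx": 0, "wy": 0, "wz": 0, "jaw": 1},
    {"dx": 0, "dy": 0, "dz": 0, "wx": 0, "wy": 0, "wz": 0, "jaw": 1}
  ]
}}

```text
time_s: 14.9
position: [0.4541, 0.1043, 0.0545]
eef_rot: [[-0.008, -0.231, 0.973], [-0.004, 0.973, 0.231], [-1.0, -0.002, -0.009]]
force: [0.1, -0.4, 0.3]
finger_gap: 0.991
```

Request:
{"api": "step_arm", "payload": {
  "deltas": [
    {"dx": 0, "dy": 0, "dz": 35, "wx": 0, "wy": 0, "wz": 0, "jaw": 1},
    {"dx": 0, "dy": 0, "dz": 70, "wx": 0, "wy": 0, "wz": 0, "jaw": 1},
    {"dx": 0, "dy": 0, "dz": 105, "wx": 0, "wy": 0, "wz": 0, "jaw": 1},
    {"dx": 0, "dy": 0, "dz": 105, "wx": 0, "wy": 0, "wz": 0, "jaw": 1}
  ]
}}

```text
time_s: 15.4
position: [0.4559, 0.1047, 0.162]
eef_rot: [[-0.002, -0.231, 0.973], [-0.003, 0.973, 0.231], [-1.0, -0.002, -0.003]]
force: [-0.3, -0.2, -0.9]
finger_gap: 1.001
```

Request:
{"api": "step_arm", "payload": {
  "deltas": [
    {"dx": 17, "dy": -35, "dz": 0, "wx": 0, "wy": 0, "wz": -0.08, "jaw": 1},
    {"dx": 34, "dy": -70, "dz": 0, "wx": 0, "wy": 0, "wz": -0.15, "jaw": 1},
    {"dx": 51, "dy": -103, "dz": 0, "wx": 0, "wy": 0, "wz": -0.23, "jaw": 1},
    {"dx": 51, "dy": -103, "dz": 0, "wx": 0, "wy": 0, "wz": -0.23, "jaw": 1}
  ]
}}

```text
time_s: 15.9
position: [0.5072, -0.0, 0.1606]
eef_rot: [[-0.004, 0.0, 1.0], [-0.003, 1.0, -0.0], [-1.0, -0.003, -0.004]]
force: [-0.3, 0.1, 0.7]
finger_gap: 0.999
```

```bash
python3 - <<'E'
from h import *
s=snap('scene','s4.png'); st=ctrl.state(); print(st['position'])
E
```

```text
[0.50636921 0.00110342 0.16065948]
```

View pics/s4.png

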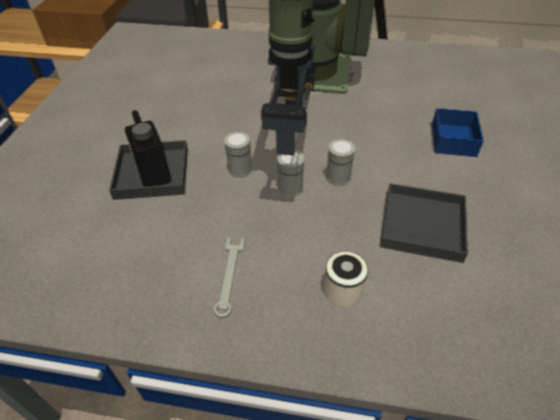

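All three tins stand upright and the jug, filter and wrench look unmoved. I'll take the centre tin.

Request:
{"api": "step_arm", "payload": {
  "deltas": [
    {"dx": 0, "dy": 0, "dz": -35, "wx": 0, "wy": 0, "wz": 0, "jaw": 1},
    {"dx": 0, "dy": 0, "dz": -70, "wx": 0, "wy": 0, "wz": 0, "jaw": 1},
    {"dx": 0, "dy": 0, "dz": -105, "wx": 0, "wy": 0, "wz": 0, "jaw": 1},
    {"dx": 0, "dy": 0, "dz": -105, "wx": 0, "wy": 0, "wz": 0, "jaw": 1}
  ]
}}

```text
time_s: 16.45
position: [0.5033, 0.0021, 0.0533]
eef_rot: [[-0.013, -0.003, 1.0], [-0.002, 1.0, 0.003], [-1.0, -0.002, -0.013]]
force: [-0.3, -0.5, 0.8]
finger_gap: 1.0
```

Request:
{"api": "step_arm", "payload": {
  "deltas": [
    {"dx": 0, "dy": 0, "dz": 0, "wx": 0, "wy": 0, "wz": 0, "jaw": 0.4},
    {"dx": 0, "dy": 0, "dz": 0, "wx": 0, "wy": 0, "wz": 0, "jaw": 0.4},
    {"dx": 0, "dy": 0, "dz": 0, "wx": 0, "wy": 0, "wz": 0, "jaw": 0.4},
    {"dx": 0, "dy": 0, "dz": 0, "wx": 0, "wy": 0, "wz": 0, "jaw": 0.4},
    {"dx": 0, "dy": 0, "dz": 0, "wx": 0, "wy": 0, "wz": 0, "jaw": 0.4}
  ],
  "force": 40
}}

```text
time_s: 17.08
position: [0.5045, 0.002, 0.0541]
eef_rot: [[-0.01, -0.003, 1.0], [-0.002, 1.0, 0.003], [-1.0, -0.002, -0.01]]
force: [0.4, 0.7, 4.6]
finger_gap: 0.614
```

Request:
{"api": "step_arm", "payload": {
  "deltas": [
    {"dx": 0, "dy": 0, "dz": 25, "wx": 0, "wy": 0, "wz": 0, "jaw": 0.4},
    {"dx": 0, "dy": 0, "dz": 60, "wx": 0, "wy": 0, "wz": 0, "jaw": 0.4},
    {"dx": 0, "dy": 0, "dz": 100, "wx": 0, "wy": 0, "wz": 0, "jaw": 0.4},
    {"dx": 0, "dy": 0, "dz": 135, "wx": 0, "wy": 0, "wz": 0, "jaw": 0.4},
    {"dx": 0, "dy": 0, "dz": 135, "wx": 0, "wy": 0, "wz": 0, "jaw": 0.4}
  ]
}}

```text
time_s: 17.7
position: [0.5051, 0.0019, 0.19]
eef_rot: [[-0.007, -0.002, 1.0], [-0.002, 1.0, 0.002], [-1.0, -0.002, -0.007]]
force: [0.6, -0.5, -7.6]
finger_gap: 0.61
```

Request:
{"api": "step_arm", "payload": {
  "deltas": [
    {"dx": 5, "dy": 20, "dz": 0, "wx": 0, "wy": 0, "wz": 0.03, "jaw": 0.4},
    {"dx": 13, "dy": 55, "dz": 0, "wx": 0, "wy": 0, "wz": 0.09, "jaw": 0.4},
    {"dx": 22, "dy": 95, "dz": 0, "wx": 0, "wy": 0, "wz": 0.15, "jaw": 0.4},
    {"dx": 30, "dy": 130, "dz": 0, "wx": 0, "wy": 0, "wz": 0.21, "jaw": 0.4},
    {"dx": 36, "dy": 155, "dz": 0, "wx": 0, "wy": 0, "wz": 0.25, "jaw": 0.4}
  ]
}}

```text
time_s: 18.32
position: [0.5394, 0.158, 0.1862]
eef_rot: [[-0.013, -0.252, 0.968], [-0.005, 0.968, 0.252], [-1.0, -0.002, -0.014]]
force: [0.1, -0.2, -7.5]
finger_gap: 0.607
```

Request:
{"api": "step_arm", "payload": {
  "deltas": [
    {"dx": 8, "dy": 35, "dz": 0, "wx": 0, "wy": 0, "wz": 0.06, "jaw": 0.4},
    {"dx": 17, "dy": 70, "dz": 0, "wx": 0, "wy": 0, "wz": 0.12, "jaw": 0.4},
    {"dx": 25, "dy": 105, "dz": 0, "wx": 0, "wy": 0, "wz": 0.17, "jaw": 0.4},
    {"dx": 32, "dy": 128, "dz": 0, "wx": 0, "wy": 0, "wz": 0.21, "jaw": 0.4},
    {"dx": 32, "dy": 128, "dz": 0, "wx": 0, "wy": 0, "wz": 0.21, "jaw": 0.4}
  ]
}}

```text
time_s: 18.95
position: [0.57, 0.287, 0.1817]
eef_rot: [[-0.018, -0.45, 0.893], [-0.01, 0.893, 0.45], [-1.0, -0.001, -0.02]]
force: [-0.5, -0.1, -7.8]
finger_gap: 0.608
```

Request:
{"api": "step_arm", "payload": {
  "deltas": [
    {"dx": 0, "dy": 0, "dz": 0, "wx": 0, "wy": 0, "wz": 0, "jaw": 0.4},
    {"dx": 0, "dy": 0, "dz": 0, "wx": 0, "wy": 0, "wz": 0, "jaw": 0.4},
    {"dx": 0, "dy": 0, "dz": 0, "wx": 0, "wy": 0, "wz": 0, "jaw": 0.4},
    {"dx": 0, "dy": 0, "dz": 0, "wx": 0, "wy": 0, "wz": 0, "jaw": 0.4}
  ]
}}

```text
time_s: 19.45
position: [0.5701, 0.2866, 0.182]
eef_rot: [[-0.017, -0.449, 0.893], [-0.01, 0.893, 0.449], [-1.0, -0.001, -0.02]]
force: [0.2, -0.0, -6.9]
finger_gap: 0.61
```

```bash
python3 - <<'E'
from h import *
s=snap('scene','s5.png'); st=ctrl.state(); p=st['position'];print(p,st['force'],np.abs(st['joint_velocities']).max(),st['finger_gap'],st['time_s'])
b=p[2]-.0534
print('bottom',b,proj(s,(p[0],p[1],b)),proj(s,(p[0],p[1],b+.09)))
E
```

```text
[0.57006897 0.28670521 0.18201437] [ 0.31703189  0.29425285 -8.0504857 ] 0.0021984363883144737 0.6072152030156661 19.5
bottom 0.1286143677043247 (np.float64(436.0658860399857), np.float64(179.49044368731853)) (np.float64(448.81709309844314), np.float64(141.4641931912921))
```

View pics/s5.png

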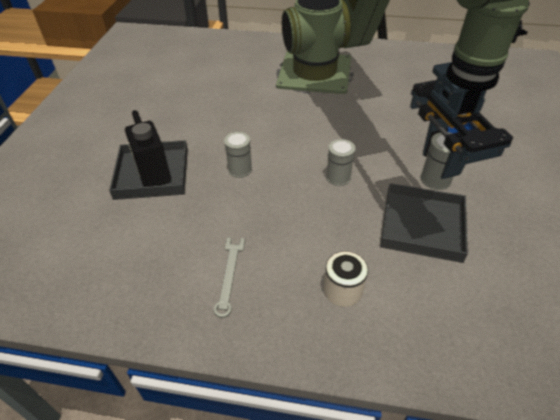

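The tin hangs upright with its bottom near (437,185), which fits about 129 mm up over the tray centre. The other two tins, jug, filter and wrench are in place and the arm is still, so I'm handing in.

```bash
python3 -c "
from bench import ctrl; print(ctrl.sign_off())"
```

```text
the job is handed in; nothing more can be done
None
```

I lifted all three tins one at a time and set each back down upright. The weights came out at about 0.26 kg (right), 0.75 kg (centre) and 0.43 kg (left). I then lifted the centre tin, the heaviest, and finished holding it over the empty left tray. The job was handed in at 19.5 s.

**Last checks:**
- **Position:** the gripper stood at (0.570, 0.287) against a tray centre measured at about (0.572, 0.284). The underside was about 129 mm above the bench, tilted about 0.02 rad.
- **Grip:** the fingers held at the tin's width with a 40 N grip setting. The arm was still and the wrist carried about 7–8 N.
- **Everything else:** the last picture shows the other two tins upright on the bench and the jug, filter and wrench where they were.

No check failed or disagreed. The sign-off gives no verdict.

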